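Pack the multitool into the bike kit's foam insert

ROBOT

A 6-joint arm with a two-finger parallel gripper is mounted at the origin on the work surface. World frame = base frame: x ahead of the robot, y to its left, z up, the work surface at z = 0. Lengths are in m, angles in rad, forces in N, time in s.
With the tool pointing down it reaches from about 0.375 to 0.9 m from the base axis. Payload 3.1 kg.
Tool frame: the origin (TCP) lies at the very end of the fingers, on their centre line; the grasp point (between the pads) lies 19 mm behind it; z points along the fingers, y is the line along which they close (so a half turn about z gives the same grasp; the last joint's range is limited). The gripper opens to 87 mm and grips with 3 to 60 N. Pads are 19 mm wide; open, the fingers measure 117 mm over their backs; the gripper's body (75 mm by 190 mm) begins 51 mm behind the grasp point.
Start: joints at [0.953, 0.527, 1.433, -0, 1.181, -0.178], TCP at [0.266, 0.566, 0.223] pointing down, gripper open.
Joint ranges: [-3.08, 3.08], [-0.75, 2.2], [0.22, 2.44], [-1.43, 4.57], [0, 2.65], [-2.85, 2.85]. Speed limits (rad/s): [2.79, 2.79, 3.14, 3.14, 3.14, 3.14].

INTERFACE

Orientations are given as a unit quaternion [x, y, z, w].
In Python, from rig import robot gives the robot as it stands. The module is installed in compiled form; this text tells all that it offers.
- The arm moves only by the tool servo_tool, never from a script. Its argument "rows" is one flat list of numbers, 5 for each row, row after row: the closure, from -1 (fully open) to 1 (shut), so that 0 is half open, then the shift along the tool's x, y, z in m, then the turn about the tool's z in degrees. A call has 1 to 5 rows; each row shifts and turns the commanded pose from where the row before left it, along the tool's axes as they then stand; what a row does not reach is not made up. A row lasts 1/12 s, in which the tool goes at most 41.7 mm and 7.16 degrees, less where a joint would pass 70% of its speed; a pose out of reach is approached as far as the arm can. A call with a gripper value outside its range is refused whole. The fingers move at their own pace and stop on an object; "newtons" is the grip in N (left out, the last holds). Time passes only in rows, so rows that do not move let the fingers close. It gives the time, the measured TCP pose, the force, the opening and the grip force at its end, in the units of the state.
- robot.get_obs(): the state, without advancing time (a new reading comes with each control period).
- robot.camera(name): name is "side" or "top" or "wrist"; returns a dict with "pixels" (420x560x3 uint8, red, green, blue), "intrinsics" (3x3 intrinsics, pixels), "rvec" (rotation vector, rad) and "tvec" (3), from world to camera coordinates, as OpenCV has them; the wrist camera has in their place "mount" (4x4, takes a point from camera to tool coordinates, whose origin is the TCP and whose axes are the flange's). Camera axes: x right, y down, z forward; pixel columns grow to the right and rows downward; lengths in m; the calibration is good to about 2 mm. A picture is of the moment at which its call begins: read the wrist's pose just before it. There is no depth.
- robot.hand_in(): hands the job in; it is judged then, once.
Trained networks look in a picture, given as the dict that the camera call returned (one of the last four; its "shot" number tells which), for a name from the list of things; names that differ only in an ending like _2 or _b are one class to them, and where a whole thing is asked for, a point or a joint stands for the part that bears it (a point fixed in the world has none). Each returns a list of dicts, best first, with "score" (0 to 1); they miss things now and then, are a little off and sometimes report something else, mostly with a low value. They report only what shows in the picture. A call takes as long as a camera call. They do not tell look-alikes from the thing itself.
- robot.spot_in(picture, query): "at" ([x, y, z] in m, in world coordinates, good to about 4 mm: the middle of the surface that is visible of it).
- robot.outline_of(picture, query): "region" (420x560 bool, what is visible of it).
- robot.place_of(picture, query): "at" ([x, y, z] in m, in world coordinates, good to about 4 mm: a listed point, or the origin of a listed thing).
The state is a dict: "time": time; "q": joint angles; "joint_velocities": joint speeds; "joint_torque": joint torques, N m; "position": TCP position; "tool_rot": TCP orientation; "ft_force": force on the tool from outside, world axes, zero at the start; "moment": the same for the moment, N m; "grip_width": finger opening in m; "grip_force": force on a finger pad.
Only numpy, scipy, OpenCV 4.12 (cv2) and the standard library are available. Lean on these libraries where they do the work, as an engineer would, in place of code of your own. Each camera call takes 0.05 s, during which the arm holds its last target. There are 200 camera calls.

TASK

Swivel the aluminium cover plate about its corner pin until it is well clear of the multitool's cutout (the red-edged tab near its free corner is there to push on) and leave it open, then put the grey multitool into the matching cutout, the right way round, and press it fully home and level. Its sides fit tightly, but press with feeling and stop once it is home: the yellow foam pad at the cutout's floor must never be squeezed with more than 40 N. Leave everything else where it is.

Things in the scene. Friction and masses are not known exactly. Their poses are not given: they have to be found in the camera images.
- foam: charcoal foam insert in a blue tray, fixed to the crate top, 160 (its x) x 240 (its y) x 45 mm high; origin at the centre of its underside, z up. Three cutouts: multitool (under the cover plate at first), red tyre lever and steel hanger (both packed in the +x half, tops level with the foam).
- pocket (a point): mouth of the multitool cutout, at its centre, level with the foam top; axes parallel to the foam's, z up. The cutout is 35 mm wide along x, 93 mm long along y, 18 mm deep, with upright walls; a bay in its +x wall, 8 mm deep and 19 mm long, centred 28 mm towards +y, takes the multitool's boss. So 1.5 mm of play all round.
- pad: yellow springy foam pad (12 N per mm) that floors the multitool cutout; origin mid upper face, 18 mm below the mouth. On the way down, four springy foam lips (facing pairs 28 mm either side of the middle, 3 mm in from the walls) catch the tool: let go, it rests on them some 9 mm short of home and must be pushed past them with roughly 8 to 15 N in all; they then grip it.
- multi_center (a point): centre (half-way up) of the loose grey multitool, about 0.16 kg: flat block 32 mm wide along its x, 90 long along y, 20 thick (lowest 3 mm are 1.5 mm narrower all round), with a steel boss on its +x side standing out 8 mm, 16 long, centred 28 mm towards +y. z up, lies flat. Home, its axes point as the pocket's do, its centre is 8 mm below and its top 2 mm above the foam top.
- multitool: the same multitool; origin at the centre of its underside, 10 mm below point multi_center, same axes.
- cover (a joint): angle of the cover plate (rad): 0 closed over the multitool cutout, grows anticlockwise seen from above, stop at 1.75; above 1.3 the cutout is clear. It turns with light friction (0.5 N at the tab) and stays where it is left.
- cover_pin (a point): the pin at the plate's corner, on its upright axis, at the height of the foam top; axes parallel to the foam's. At joint 0 the plate reaches 66 mm towards +x and 142 mm towards -y from the pin; it is 3 mm thick, upper face 6 mm above the foam; the pin reaches 11 mm above the foam.
- cover_tab (a point): centre of the upright red-edged tab near the plate's free corner, 10 mm along +x and 125 mm along -y from the pin when closed, 16 mm above the foam top; 3 mm thick along its x (its axes turn with the plate), 30 mm long along y, reaching 6 to 26 mm above the foam. To open, push its -x face towards its +x.
- tyre_lever: red tyre lever packed in the foam, 110 x 16 x 12 mm; origin underside. Leave alone.
- hanger: steel L-shaped derailleur hanger packed in the foam, 50 x 32 x 8 mm; origin underside. Leave alone.
- bell: white plastic bell with a lever, 54 mm across, 38 mm high; origin centre of underside. Leave alone.
- jar: clear glass jar of ball bearings with steel cap, 62 mm across, 78 mm high; origin centre of underside. Leave alone.
- patch_tin: green tin 65 x 45 x 22 mm; origin centre of underside. Leave alone.
- spanner: steel spanner 160 mm long, lying; origin underside. Leave alone.
- oil: yellow oil bottle 44 mm across, 120 mm high; origin centre of underside. Leave alone.
There are look-alikes about, which are no part of the job. Of the things like the multitool, leave any that is orange or pink; of the rest the larger one is meant.

How it is judged:
On the way:
1. cover plate swivelled clear of the cutout (joint above 1.3 rad) (value of joint cover above 1.3 rad), for 0.2 s.
At the end, for the whole second after the job is handed in: The cover plate stands open beyond 1.3 rad; the multitool lies in its cutout the right way round (boss in the bay), at rest, within 4 mm and 0.06 rad of the pocket, level within 0.05 rad, and its centre at least 6 mm below the foam top (within 2 mm of fully home) (value of joint cover above 1.3 rad and z of multi_center in the frame of pocket below -0.006 m and horizontal distance between multi_center and pocket below 0.004 m and angle between the x axis of multi_center and the x axis of pocket, either way round below 0.06 rad and angle between multi_center's own z axis and vertical below 0.05 rad and linear speed of multitool below 0.01 m/s); the robot touches nothing.
It fails at once if the yellow pad at the cutout's floor squeezed with more than 40 N (contact force between pad and anything else above 40 N).
It fails at once if a packed part pulled out or shifted by more than 10 mm (distance of any of tyre_lever, hanger from where it was at the start of the episode above 0.01 m).
It fails at once if a bystander moved by more than 25 mm (distance of any of bell, jar, patch_tin, spanner, oil from where it was at the start of the episode above 0.025 m).
It also fails if it takes over 72 s, if anything falls off the work surface, if the arm or the gripper's body presses on something with over 40 N, if the wrist force passes 120 N, or if a joint passes its speed limit or range.

## Working session

There is one attempt and no reset: what is moved stays moved. The work goes in short steps, Python scripts to look and compute and a tool call to move; the robot and the scene stay as the last step left them, time stands still between calls to the robot, and variables do not carry over. Pictures are saved under pics/ and viewed, at most 10 in all, crops included, and the job is handed in when it is done.

Besides the shell and the picture viewer there is one more tool, called as a command line: name --argument value ..., lists and objects as JSON in quotes. servo_tool: Moves the arm, as the interface text tells. Its arguments: {"type":"object","properties":{"rows":{"type":"array","items":{"type":"number"}},"newtons":{"type":"number"}},"required":["rows"]}

```bash
mkdir -p pics; cat > h.py <<'E'
import numpy as np, cv2
from scipy.spatial.transform import Rotation as R
from rig import robot
def cam(n):
    o=robot.get_obs(); p=robot.camera(n); 
    K=np.array(p["intrinsics"])
    if n=="wrist":
        T=np.eye(4); T[:3,:3]=R.from_quat(o["tool_rot"]).as_matrix(); T[:3,3]=o["position"]
        M=np.linalg.inv(T@np.array(p["mount"]))
    else:
        M=np.eye(4); M[:3,:3]=cv2.Rodrigues(np.array(p["rvec"],float))[0]; M[:3,3]=np.ravel(p["tvec"])
    return p,K,M
def save(p,f): cv2.imwrite("pics/"+f,p["pixels"][:,:,::-1])
def proj(K,M,X):
    c=M[:3,:3]@np.asarray(X)+M[:3,3]; u=K@c; return u[:2]/u[2]
def onplane(K,M,uv,z):
    d=M[:3,:3].T@np.linalg.inv(K)@np.array([uv[0],uv[1],1.]); c=-M[:3,:3].T@M[:3,3]
    return c+d*(z-c[2])/d[2]
def tri(obs):
    A=[]
    for K,M,uv in obs:
        P=K@M[:3]; A+=[uv[0]*P[2]-P[0],uv[1]*P[2]-P[1]]
    v=np.linalg.svd(np.array(A))[2][-1]; return v[:3]/v[3]
E
python3 - <<'E'
from h import *
o=robot.get_obs(); print({k:np.round(v,3) for k,v in o.items()})
for n in("top","side","wrist"):
    p,K,M=cam(n); save(p,n+"0.png"); print(n,"campos",np.round(-M[:3,:3].T@M[:3,3],3))
    for q in("multi_center","pocket","cover_pin","cover_tab","foam","bell","jar","patch_tin","spanner","oil"):
        for d in robot.place_of(p,q)[:3]: print(q,round(d["score"],2),np.round(d["at"],3),np.round(proj(K,M,d["at"])))
a=cv2.imread("pics/top0.png");b=cv2.imread("pics/side0.png")
cv2.imwrite("pics/ts.png",cv2.resize(np.vstack([a,b]),(560,840)))
E
```

```text
{'time': np.float64(0.0), 'q': array([ 0.953,  0.528,  1.434,  0.   ,  1.181, -0.178]), 'joint_velocities': array([-0.   , -0.001,  0.002,  0.001, -0.001, -0.   ]), 'joint_torque': array([ 2.0000e-03, -4.4003e+01, -1.7660e+01,  6.3000e-02,  5.8000e-02,
       -0.0000e+00]), 'position': array([0.266, 0.565, 0.222]), 'tool_rot': array([ 0.218,  0.976, -0.001, -0.   ]), 'ft_force': array([-0.661, -1.781,  0.007]), 'moment': array([-0.001, -0.007, -0.001]), 'grip_force': np.float64(0.0), 'grip_width': np.float64(0.087)}
top campos [0.367 0.004 1.143]
multi_center 0.85 [ 0.534 -0.437  0.007] [432. 229.]
multi_center 0.7 [ 0.397 -0.254  0.007] [365. 279.]
multi_center 0.61 [ 0.514 -0.277  0.009] [373. 235.]
pocket 0.96 [0.497 0.108 0.047] [226. 235.]
pocket 0.69 [ 0.721 -0.104  0.004] [309. 158.]
cover_pin 0.82 [0.452 0.182 0.048] [196. 252.]
cover_pin 0.58 [ 0.527  0.108 -0.   ] [228. 226.]
cover_tab 0.9 [0.506 0.066 0.062] [243. 231.]
foam 0.84 [ 0.53   0.109 -0.001] [228. 225.]
foam 0.47 [0.507 0.067 0.059] [243. 231.]
bell 0.9 [ 0.362 -0.058  0.002] [290. 291.]
bell 0.54 [0.379 0.415 0
[... 554 characters left out ...]
.458 0.186 0.049] [202. 191.]
cover_pin 0.23 [0.584 0.062 0.035] [265. 197.]
cover_tab 0.73 [0.501 0.066 0.061] [241. 202.]
foam 0.74 [ 0.529  0.112 -0.001] [239. 207.]
foam 0.51 [0.455 0.184 0.047] [202. 192.]
foam 0.41 [ 0.428 -0.452 -0.001] [370. 362.]
bell 0.92 [ 0.369 -0.054  0.002] [229. 265.]
jar 0.64 [ 0.719 -0.104 -0.002] [339. 216.]
jar 0.3 [0.563 0.175 0.038] [235. 181.]
patch_tin 0.82 [ 0.423 -0.453 -0.002] [369. 364.]
patch_tin 0.41 [ 0.716 -0.104 -0.002] [339. 217.]
spanner 0.72 [ 0.708 -0.295 -0.002] [392. 255.]
oil 0.61 [ 0.379  0.415 -0.001] [140. 179.]
wrist campos [0.198 0.599 0.386]
patch_tin 0.18 [ 0.379  0.413 -0.001] [219. 304.]
oil 0.57 [0.38  0.415 0.   ] [221. 304.]
```

View pics/top0.png

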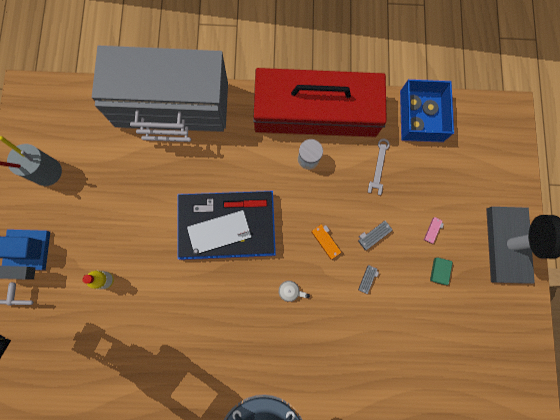

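View pics/side0.png

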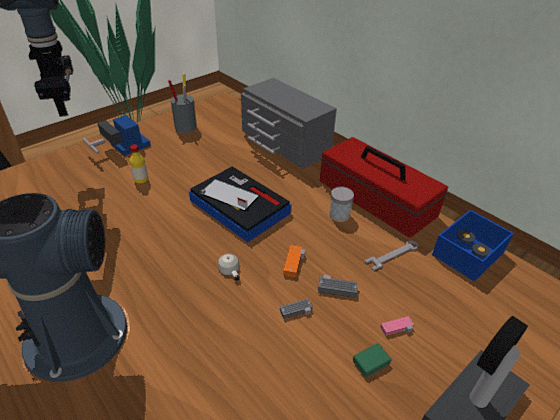

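The top view (x up, y to the left) shows the foam at about px (227,225), yaw near 0, with the plate partly open. The larger grey multitool is at (375,235). The small grey (369,279), orange and pink ones are decoys. The side view agrees. Next I hover over the foam for a closer look.

servo_tool --rows '[1,-0.0268,-0.025,-0.002,0,1,-0.0268,-0.025,-0.002,0,1,-0.0268,-0.025,-0.002,0,1,-0.0268,-0.025,-0.002,0,1,-0.0268,-0.025,-0.002,0]'

```text
time: 2.07
position: [0.3344, 0.394, 0.2328]
tool_rot: [0.218, 0.976, 0.0, 0.0]
ft_force: [0.7, 0.2, 0.9]
grip_width: 0.0619
grip_force: 0.0
```

servo_tool --rows '[1,-0.0268,-0.025,-0.002,0,1,-0.0268,-0.025,-0.002,0,1,-0.0268,-0.025,-0.002,0,1,-0.0268,-0.025,-0.002,0,1,-0.0268,-0.025,-0.002,0]'

```text
time: 2.48
position: [0.4025, 0.2236, 0.2429]
tool_rot: [0.218, 0.976, 0.0, 0.0]
ft_force: [1.3, 0.3, 0.2]
grip_width: 0.0282
grip_force: 0.0
```

servo_tool --rows '[1,-0.0268,-0.025,-0.002,0,1,-0.0268,-0.025,-0.002,0,1,-0.0268,-0.025,-0.002,0,1,-0.0268,-0.025,-0.002,0,1,-0.0268,-0.025,-0.002,0]'

```text
time: 2.9
position: [0.4706, 0.0532, 0.2529]
tool_rot: [0.218, 0.976, 0.0, 0.0]
ft_force: [1.3, 0.0, 0.4]
grip_width: 0.0019
grip_force: 0.0
```

servo_tool --rows '[1,0,0,0,7,1,0,0,0,7,1,0,0,0,7,1,0,0,0,7,1,0,0,0,7]'

```text
time: 3.32
position: [0.4702, 0.0548, 0.2526]
tool_rot: [0.504, 0.863, 0.0, 0.0]
ft_force: [0.2, 0.7, -0.0]
grip_width: 0.0008
grip_force: 0.0
```

servo_tool --rows '[1,0,0,0,6,1,0,0,0,6,1,0,0,0,0]'

```text
time: 3.57
position: [0.4702, 0.055, 0.2527]
tool_rot: [0.59, 0.807, 0.0, 0.0]
ft_force: [0.1, -0.3, 0.5]
grip_width: 0.0005
grip_force: 0.0
```

```bash
cat >> h.py <<'E'
def goto(x,y,z,yaw=None):
    "shift in tool axes now, then turn (deg) so that tool y points at yaw"
    o=robot.get_obs(); Rm=R.from_quat(o["tool_rot"]).as_matrix()
    yy=np.degrees(np.arctan2(Rm[1,1],Rm[0,1]))
    print("pos",np.round(o["position"],4),"yaw_y",round(yy,1),"shift",np.round(Rm.T@(np.array([x,y,z])-o["position"]),4),
      "turn",None if yaw is None else round((yy-yaw+90)%180-90,1))
E
python3 - <<'E'
from h import *
o=robot.get_obs(); print(o["position"],o["tool_rot"],o["q"],o["ft_force"])
p,K,M=cam("wrist"); save(p,"w1.png"); print(np.round(p["mount"],3))
for q in("pocket","cover_pin","cover_tab","foam","tyre_lever","hanger"):
    for d in robot.place_of(p,q)[:2]: print(q,round(d["score"],2),np.round(d["at"],3),np.round(proj(K,M,d["at"])))
goto(.47,.055,.25,18)
E
```

```text
[0.47021466 0.05502975 0.25269517] [5.89931940e-01 8.07452953e-01 1.17022974e-04 1.48862154e-04] [-1.20203073e-01  2.82731394e-01  1.76336797e+00  6.59534171e-05
  1.09511915e+00 -4.29080469e-01] [ 0.07816122 -0.31960258  0.51594033]
[[-0.001 -0.961 -0.276  0.076]
 [ 1.    -0.001 -0.     0.001]
 [-0.    -0.276  0.961 -0.163]
 [ 0.     0.     0.     1.   ]]
pocket 0.75 [0.502 0.11  0.046] [327. 149.]
pocket 0.42 [0.565 0.168 0.038] [397. 116.]
cover_pin 0.74 [0.452 0.179 0.046] [304.  71.]
cover_pin 0.15 [0.564 0.166 0.04 ] [396. 117.]
cover_tab 0.86 [0.505 0.065 0.061] [318. 190.]
foam 0.7 [0.527 0.114 0.004] [343. 149.]
tyre_lever 0.91 [0.583 0.066 0.031] [376. 202.]
hanger 0.72 [0.565 0.168 0.042] [398. 116.]
pos [0.4701 0.0551 0.2526] yaw_y 17.9 shift [-0.     -0.0001  0.0026] turn -0.1
```

View pics/w1.png

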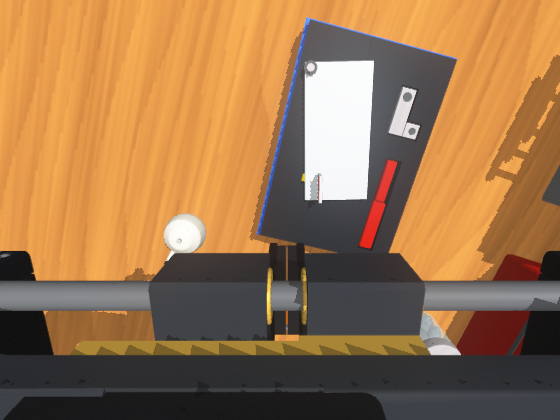

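The wrist view shows foam corners near px (308,18), (456,60) and (258,235), the pin at (311,68), the tab at (319,187), and the plate roughly square to the tool. I'll work out the angles.

```bash
python3 - <<'E'
from h import *
p,K,M=cam("wrist")
g=p["pixels"][10:215,255:465].astype(int)
C=[onplane(K,M,u,.045) for u in((308,18),(456,60),(258,235))]; print(np.round(C,4))
d=C[0]-C[2]; e=C[1]-C[0]; print("foam yaw",np.degrees(np.arctan2(d[1],d[0]))-90,np.degrees(np.arctan2(e[1],e[0])),np.linalg.norm(d),np.linalg.norm(e))
print("center",(C[1]+C[2])/2)
pin=onplane(K,M,(311,68),.056); tab=onplane(K,M,(320,188),.061); v=tab-pin
print(pin,tab,np.linalg.norm(v[:2]),"plate x yaw",np.degrees(np.arctan2(v[1],v[0])-np.arctan2(-.125,.01)))
w=(p["pixels"].min(2)>190).astype(np.uint8); w[220:]=0
c=max(cv2.findContours(w,0,2)[0],key=cv2.contourArea); r=cv2.boxPoints(cv2.minAreaRect(c)); print(np.round([onplane(K,M,u,.051) for u in r],4))
E
```

```text
[[ 0.4386  0.2279  0.045 ]
 [ 0.5997  0.2383  0.045 ]
 [ 0.4566 -0.0135  0.045 ]]
foam yaw 4.257655725005847 3.709611393311324 0.24203652045213556 0.161451270061792
center [0.52816364 0.11244037 0.045     ]
[0.45659149 0.18263753 0.056     ] [0.50648468 0.06757457 0.061     ] 0.12541457470222095 plate x yaw 18.868427622511863
[[0.4959 0.0447 0.051 ]
 [0.4495 0.1892 0.051 ]
 [0.5168 0.2097 0.051 ]
 [0.5716 0.0677 0.051 ]]
```

servo_tool --rows '[1,0,0.002,0.039,0,1,0,0.002,0.039,0,1,0,0.002,0.039,0,1,0,0.002,0.039,0,1,0,0.003,0.037,-1]'

```text
time: 4.38
position: [0.4807, 0.0584, 0.058]
tool_rot: [0.582, 0.813, 0.0, 0.0]
ft_force: [0.8, -0.0, -0.4]
grip_width: 0.0006
grip_force: 0.0
```

servo_tool --rows '[1,0,0.004,0,0,1,0,0.005,0,0,1,0,0.004,0,0,1,-0.001,0.007,0,-3.4,1,-0.001,0.007,0,-3.4]'

```text
time: 4.8
position: [0.509, 0.0657, 0.0631]
tool_rot: [0.532, 0.847, 0.001, 0.003]
ft_force: [-0.6, -0.1, 0.7]
grip_width: 0.0005
grip_force: 0.3
```

```bash
python3 - <<'E'
from h import *
goto(.4565,.1826,.06); print(robot.get_obs()["ft_force"])
p,K,M=cam("top")
for d in robot.place_of(p,"cover_tab")[:2]: print(round(d["score"],2),np.round(d["at"],3))
E
```

```text
pos [0.509  0.0657 0.0631] yaw_y 25.8 shift [0.1281 0.0035 0.0027] turn None
[-0.62834649 -0.09201979  0.69216445]
```

servo_tool --rows '[1,0,0.015,0,-6.8,1,0,0.015,0,-6.8,1,0,0.015,0,-6.8,1,0,0.015,0,-6.8,1,0,0.015,0,-6.8]'

```text
time: 5.32
position: [0.5655, 0.1126, 0.0626]
tool_rot: [0.26, 0.966, 0.0, 0.002]
ft_force: [-0.3, -0.5, -0.8]
grip_width: 0.0004
grip_force: 0.4
```

```bash
python3 - <<'E'
from h import *
goto(.4565,.1826,.06); print(robot.get_obs()["ft_force"])
p,K,M=cam("side")
for d in robot.place_of(p,"cover_tab")[:2]: print(round(d["score"],2),np.round(d["at"],3))
E
```

```text
pos [0.5655 0.1126 0.0626] yaw_y 59.8 shift [0.1295 0.0057 0.0021] turn None
[-0.27536376 -0.50076082 -0.81035363]
0.64 [0.563 0.125 0.06 ]
0.28 [0.58  0.064 0.033]
```

Going well: the tab is at (0.563, 0.125), so the plate is about 60° from closed. I'll continue.

servo_tool --rows '[1,0.001,0.015,0,-6.8,1,0.001,0.015,0,-6.8,1,0.001,0.015,0,-6.8,1,0.001,0.015,0,-6.8,1,0.001,0.013,0,-5]'

```text
time: 5.83
position: [0.5816, 0.1825, 0.0616]
tool_rot: [-0.016, 1.0, -0.0, 0.002]
ft_force: [0.8, -1.2, 1.6]
grip_width: 0.0004
grip_force: 0.3
```

servo_tool --rows '[1,0,0,0,0,1,0,-0.015,0,0,1,0,-0.01,-0.03,0,1,0,0,-0.04,0,1,0,0,-0.04,0]'

```text
time: 6.25
position: [0.5797, 0.1556, 0.1706]
tool_rot: [-0.012, 1.0, -0.0, -0.002]
ft_force: [1.7, 0.1, -0.0]
grip_width: 0.0003
grip_force: 0.0
```

```bash
python3 - <<'E'
from h import *
for n in("top","side"):
  p,K,M=cam(n)
  for q in("cover_tab","cover_pin","multi_center","multitool"):
    for d in robot.place_of(p,q)[:2]: print(n,q,round(d["score"],2),np.round(d["at"],3))
goto(.47,-.24,.25,40)
E
```

```text
top cover_tab 0.43 [ 0.362 -0.058 -0.002]
top cover_pin 0.57 [0.456 0.185 0.049]
top multi_center 0.94 [ 0.493 -0.153  0.011]
top multi_center 0.64 [ 0.534 -0.434  0.006]
top multitool 0.93 [ 0.492 -0.15   0.   ]
top multitool 0.75 [ 0.532 -0.439 -0.   ]
side cover_tab 0.6 [0.578 0.197 0.058]
side cover_pin 0.81 [0.456 0.185 0.046]
side multi_center 0.94 [ 0.514 -0.282  0.006]
side multi_center 0.9 [ 0.399 -0.266  0.008]
side multitool 0.79 [ 0.491 -0.147  0.   ]
side multitool 0.58 [ 0.398 -0.26  -0.   ]
pos [0.5803 0.1574 0.1681] yaw_y 91.8 shift [ 0.1227 -0.3938 -0.0815] turn 51.8
```

servo_tool --rows '[1,0,-0.035,-0.04,0,1,0,-0.03,-0.03,0,1,0,0,0,0,1,0,0,0,0]'

```text
time: 7.08
position: [0.5843, 0.0995, 0.2314]
tool_rot: [-0.014, 1.0, 0.0, 0.001]
ft_force: [-0.2, 0.4, -0.5]
grip_width: 0.0006
grip_force: 0.0
```

```bash
python3 - <<'E'
from h import *
p,K,M=cam("wrist"); save(p,"w2.png")
for q in("pocket","cover_pin","foam","pad"):
    for d in robot.place_of(p,q)[:2]: print(q,round(d["score"],2),np.round(d["at"],4),np.round(proj(K,M,d["at"])))
np.savez("w2.npz",K=K,M=M); goto(.545,-.318,.2,39)
E
```

```text
pocket 0.88 [0.5011 0.1092 0.042 ] [297. 109.]
cover_pin 0.78 [0.453  0.1799 0.0485] [371.  60.]
foam 0.63 [0.5013 0.1097 0.0249] [297. 110.]
foam 0.35 [ 0.7219 -0.1022 -0.0033] [135. 275.]
pos [0.582  0.1016 0.2287] yaw_y 91.9 shift [ 0.0505 -0.4182  0.0287] turn 52.9
```

View pics/w2.png

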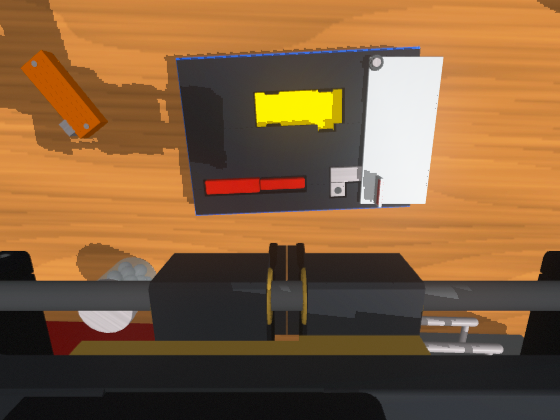

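The pocket shows as the yellow area at px (255–343, 91–130), with its bay at (326,126), which is towards +x and +y. The plate is well clear of it. I'll fit the pocket pose from the yellow mask.

```bash
cat > fit.py <<'E'
from h import *
from scipy.optimize import minimize
pk=np.array([(-17.5,-46.5),(17.5,-46.5),(17.5,18.5),(25.5,18.5),(25.5,37.5),(17.5,37.5),(17.5,46.5),(-17.5,46.5)])/1000
def poly(K,M,pts,x,y,z,a):
    c,s=np.cos(a),np.sin(a); P=np.c_[pts@np.array([[c,s],[-s,c]])+[x,y],np.full(len(pts),z)]
    q=np.array([proj(K,M,X) for X in P]); m=np.zeros((1680,2240),np.uint8)
    cv2.fillPoly(m,[np.round(q*4+1.5).astype(np.int32)],1); return m>0
def pocketfit(img,K,M,x0,zt=.045):
    h=cv2.cvtColor(img,cv2.COLOR_RGB2HSV); m=(abs(h[:,:,0].astype(int)-28)<6)&(h[:,:,1]>170)&(h[:,:,2]>60)
    n,l,st,ce=cv2.connectedComponentsWithStats(m.astype(np.uint8)); t=proj(K,M,(x0[0],x0[1],.035))
    k=min((i for i in range(1,n) if st[i,4]>500),key=lambda i:np.hypot(*(ce[i]-t))); m=np.kron(l==k,np.ones((4,4)))>0
    def f(v):
        a=poly(K,M,pk,v[0]/1e3,v[1]/1e3,zt,v[2]/50)&poly(K,M,pk,v[0]/1e3,v[1]/1e3,zt-.018,v[2]/50)
        return 1-(a&m).sum()/(a|m).sum()
    r=minimize(f,[x0[0]*1e3,x0[1]*1e3,x0[2]*50],method="Nelder-Mead",options=dict(initial_simplex=np.array([x0[0]*1e3,x0[1]*1e3,x0[2]*50])+np.array([[0,0,0],[6,0,0],[0,6,0],[0,0,4]])))
    return r.x/[1e3,1e3,50],r.fun,st[k]
E
python3 - <<'E'
from fit import *
z=np.load("w2.npz"); im=cv2.imread("pics/w2.png")[:,:,::-1].copy(); K,M=z["K"],z["M"]
print(pocketfit(im,K,M,(.501,.109,.07)))
for u in((178,60),(197,213)): print(onplane(K,M,u,.045))
print(onplane(K,M,(376,61),.056))
E
```

```text
(array([0.4988818 , 0.11105491, 0.06833773]), np.float64(0.06153263879205595), array([ 254,   89,   88,   42, 3018], dtype=int32))
[ 0.45790422 -0.01040266  0.045     ]
[6.16027439e-01 6.05760583e-04 4.50000000e-02]
[0.45513308 0.18323638 0.056     ]
```

servo_tool --rows '[-1,0.01,-0.04,0,0,-1,0.01,-0.04,0,0,-1,0.01,-0.04,0,0,-1,0.01,-0.04,0,0,-1,0.01,-0.04,0,0]'

```text
time: 7.75
position: [0.5385, -0.1012, 0.2294]
tool_rot: [-0.017, 1.0, 0.0, -0.001]
ft_force: [0.6, 0.4, 0.7]
grip_width: 0.026
grip_force: 0.0
```

servo_tool --rows '[-1,0,-0.04,0,0,-1,0,-0.04,0,0,-1,0,-0.04,0.01,0,-1,0,-0.04,0.01,0,-1,0,-0.04,0.01,0]'

```text
time: 8.17
position: [0.5456, -0.3016, 0.1991]
tool_rot: [-0.016, 1.0, 0.001, -0.0]
ft_force: [0.2, -0.2, 0.0]
grip_width: 0.0593
grip_force: 0.0
```

servo_tool --rows '[-1,0,-0.018,0,7,-1,0,0,0,7,-1,0,0,0,7,-1,0,0,0,7,-1,0,0,0,7]'

```text
time: 8.58
position: [0.5461, -0.3178, 0.1988]
tool_rot: [0.288, 0.958, 0.001, -0.001]
ft_force: [0.6, 0.0, -0.5]
grip_width: 0.0853
grip_force: 0.0
```

servo_tool --rows '[-1,0,0,0,7,-1,0,0,0,7,-1,0,0,0,4,-1,0,0,0,0]'

```text
time: 8.92
position: [0.5463, -0.3175, 0.1991]
tool_rot: [0.432, 0.902, 0.0, -0.001]
ft_force: [-0.0, 0.1, -0.4]
grip_width: 0.0871
grip_force: 0.0
```

```bash
python3 - <<'E'
from h import *
p,K,M=cam("wrist"); save(p,"w3.png")
for q in("multi_center","multitool"):
    for d in robot.place_of(p,q)[:2]: print(q,round(d["score"],2),np.round(d["at"],4),np.round(proj(K,M,d["at"])))
r=robot.outline_of(p,"multitool"); 
np.savez("w3.npz",K=K,M=M,m=np.array([d["region"] for d in r])); goto(.545,-.318,.2,39)
for d in r: print(d["score"],cv2.minAreaRect(np.argwhere(d["region"])[:,::-1].astype(np.float32)))
E
```

```text
multi_center 0.89 [ 0.5117 -0.2816  0.0118] [281. 144.]
multi_center 0.89 [ 0.5338 -0.4365  0.0097] [215. 259.]
multitool 0.8 [ 0.5346 -0.4376  0.0016] [216. 258.]
multitool 0.75 [ 0.4965 -0.1446  0.0017] [355.  24.]
pos [ 0.5463 -0.3181  0.1998] yaw_y 38.9 shift [ 0.001  -0.0009 -0.0002] turn -0.1
0.94 ((212.75, 259.25), (57.79502487182617, 26.753780364990234), 59.03623962402344)
0.9 ((289.0, 143.0), (88.0, 40.0), 90.0)
0.82 ((204.37692260742188, 52.591957092285156), (82.7507095336914, 32.81598663330078), 60.832393646240234)
0.78 ((353.2908630371094, 25.621814727783203), (97.25186920166016, 50.90702438354492), 4.289153099060059)
```

View pics/w3.png

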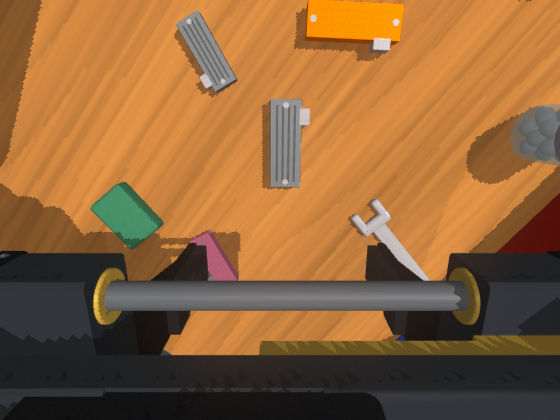

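The large grey multitool is upright in the image at px (286,143). Its boss is at the right near the top (305,117), so its x axis points along tool y. I'll fit its pose from the outline.

```bash
cat >> fit.py <<'E'
mp=np.array([(-16,-45),(16,-45),(16,20),(24,20),(24,36),(16,36),(16,45),(-16,45)])/1000
def multifit(m,K,M,x0,zt=.02,h=.017):
    m=np.kron(m,np.ones((4,4)))>0
    def f(v):
        a=np.zeros_like(m)
        for z in np.linspace(zt-h,zt,4): a|=poly(K,M,mp,v[0]/1e3,v[1]/1e3,z,v[2]/50)
        return 1-(a&m).sum()/(a|m).sum()
    b=np.array([x0[0]*1e3,x0[1]*1e3,x0[2]*50])
    r=minimize(f,b,method="Nelder-Mead",options=dict(initial_simplex=b+np.array([[0,0,0],[6,0,0],[0,6,0],[0,0,4]])))
    return r.x/[1e3,1e3,50],r.fun
E
python3 - <<'E'
from fit import *
z=np.load("w3.npz"); K,M=z["K"],z["M"]
v,e=multifit(z["m"][1],K,M,(.512,-.28,np.radians(39))); print(v,np.degrees(v[2]),e)
im=cv2.imread("pics/w3.png")[:,:,::-1].copy(); h=cv2.cvtColor(im,cv2.COLOR_RGB2HSV); g=(h[:,:,1]<60)
g=cv2.morphologyEx(g.astype(np.uint8),2 if False else cv2.MORPH_CLOSE,np.ones((5,5))); n,l,st,ce=cv2.connectedComponentsWithStats(g); k=l[143,280] or l[143,290]; print(st[k])
v2,e=multifit(l==k,K,M,(.512,-.28,np.radians(39))); print(v2,np.degrees(v2[2]),e)
goto(v2[0],v2[1],.1,np.degrees(v2[2]))
E
```

```text
[ 0.51469776 -0.27869581  0.66162761] 37.90846954275601 0.03768035634364142
[ 270   99   40   88 2832]
[ 0.51468257 -0.27877267  0.65740253] 37.66639066493197 0.018988029285884944
pos [ 0.5463 -0.3181  0.1998] yaw_y 38.9 shift [0.0504 0.0001 0.0999] turn 1.2
```

servo_tool --rows '[-1,0.025,0,0.02,0.6,-1,0.0255,0,0.03,0.6,-1,0,0,0.04,0,-1,0,0,0.04,0,-1,0,0,0.035,0]'

```text
time: 9.53
position: [0.5146, -0.2785, 0.0339]
tool_rot: [0.441, 0.898, -0.0, 0.0]
ft_force: [-0.0, 0.1, 0.8]
grip_width: 0.0872
grip_force: 0.0
```

servo_tool --rows '[-1,0,0,0.016,0,-1,0,0,0.007,0,-1,0,0,0,0,0.2,0,0,0,0,0.8,0,0,0,0]' --newtons 25

```text
time: 9.95
position: [0.5161, -0.28, 0.0139]
tool_rot: [0.441, 0.897, -0.0, 0.002]
ft_force: [-0.4, 0.3, 0.8]
grip_width: 0.0803
grip_force: 0.0
```

servo_tool --rows '[1,0,0,0,0,1,0,0,0,0,1,0,0,0,0,1,0,0,0,0,1,0,0,0,0]'

```text
time: 10.37
position: [0.515, -0.2792, 0.0128]
tool_rot: [0.441, 0.897, -0.0, 0.0]
ft_force: [0.3, 0.5, -0.5]
grip_width: 0.0486
grip_force: 0.0
```

servo_tool --rows '[1,0,0,0,0,1,0,0,0,0,1,0,0,0,0,1,0,0,0,0,1,0,0,0,0]'

```text
time: 10.78
position: [0.5148, -0.2791, 0.0124]
tool_rot: [0.441, 0.897, -0.0, -0.0]
ft_force: [-0.1, -0.3, -0.0]
grip_width: 0.0319
grip_force: 25.0
```

servo_tool --rows '[1,0,0,-0.02,0,1,0,0,-0.03,0,1,0,0,-0.04,0,1,0.01,0.007,-0.04,0,1,0.02,0.014,-0.03,0]'

```text
time: 11.2
position: [0.5147, -0.2455, 0.1749]
tool_rot: [0.443, 0.897, -0.001, 0.003]
ft_force: [2.1, -0.4, -1.1]
grip_width: 0.0316
grip_force: 25.0
```

servo_tool --rows '[1,0.028,0.0195,-0.01,0,1,0.028,0.0195,-0.01,0,1,0.028,0.0195,-0.01,0,1,0.028,0.0195,0,0,1,0.028,0.0195,0,0]'

```text
time: 11.62
position: [0.5048, -0.0706, 0.2027]
tool_rot: [0.442, 0.897, 0.0, 0.001]
ft_force: [0.7, 0.7, -2.0]
grip_width: 0.0317
grip_force: 25.0
```

servo_tool --rows '[1,0.028,0.0195,0,0,1,0.028,0.0195,0,0,1,0.028,0.0195,0,0,1,0,0,0,6.8,1,0,0,0,6.8]'

```text
time: 12.03
position: [0.4989, 0.0326, 0.2018]
tool_rot: [0.545, 0.838, -0.0, -0.001]
ft_force: [0.3, -0.2, -2.6]
grip_width: 0.0318
grip_force: 25.0
```

servo_tool --rows '[1,0,0,0,6.7,1,0,0,0,6.7,1,0,0,0,6.7,1,0,0,0,0,1,0,0,0,0]'

```text
time: 12.45
position: [0.4997, 0.0302, 0.2019]
tool_rot: [0.682, 0.732, -0.0, -0.0]
ft_force: [0.2, 0.8, -1.2]
grip_width: 0.0312
grip_force: 25.0
```

```bash
python3 - <<'E'
from fit import *
o=robot.get_obs(); print(o["grip_width"],o["grip_force"],o["ft_force"])
p,K,M=cam("wrist"); save(p,"w4.png"); np.savez("w4.npz",K=K,M=M)
v,e,st=pocketfit(p["pixels"],K,M,(.5,.11,.07)); print(v,np.degrees(v[2]),e,st)
for q in("pocket","cover_pin"):
    for d in robot.place_of(p,q)[:1]: print(q,round(d["score"],2),np.round(d["at"],4))
goto(v[0],v[1],.1,np.degrees(v[2]))
E
```

```text
0.03119220708710513 24.999294877052307 [ 0.20902682  0.83174674 -1.18570906]
[0.49917112 0.11142861 0.06954189] 3.9844569594484613 0.05707957062531943 [ 273   63   45   98 3528]
pocket 0.62 [0.5012 0.1116 0.0431]
cover_pin 0.9 [0.4547 0.1796 0.0453]
pos [0.4999 0.0301 0.2021] yaw_y 4.0 shift [0.0812 0.005  0.1021] turn 0.0
```

View pics/w4.png

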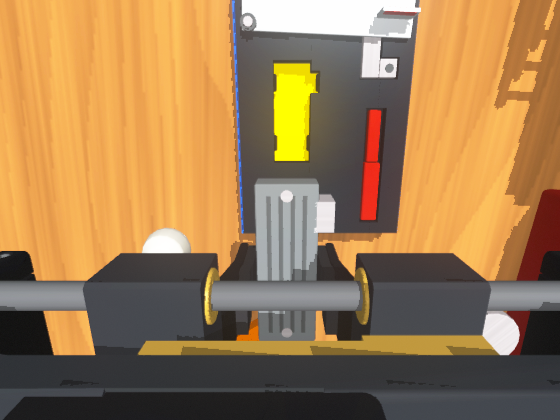

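The pocket is at px (294,112), with its bay at top right. The tool is held straight, boss to the right near its far end, so it is the right way round. I'll check how it sits in the hand.

```bash
python3 - <<'E'
from fit import *
z=np.load("w4.npz"); K,M=z["K"],z["M"]; o=robot.get_obs(); Rm=R.from_quat(o["tool_rot"]).as_matrix()
for u in((256,180),(318,180),(287,180),(254,225),(318,225),(334,230),(334,196)):
    print(u,np.round(Rm.T@(onplane(K,M,u,o["position"][2]+.008)-o["position"])*1e3,1))
goto(.4992,.1114,.1)
E
```

```text
(256, 180) [ 47.7 -14.5  -8. ]
(318, 180) [47.7 15.6 -8. ]
(287, 180) [47.7  0.6 -8. ]
(254, 225) [ 24.6 -16.1  -8. ]
(318, 225) [24.6 16.2 -8. ]
(334, 230) [21.9 24.4 -8. ]
(334, 196) [39.7 23.7 -8. ]
pos [0.4999 0.0301 0.2021] yaw_y 4.0 shift [0.0812 0.005  0.1021] turn None
```

```bash
python3 - <<'E'
from fit import *
z=np.load("w4.npz"); K,M=z["K"],z["M"]; o=robot.get_obs(); P=o["position"]; Rm=R.from_quat(o["tool_rot"]).as_matrix()
im=cv2.imread("pics/w4.png").mean(2); print(im[174:186,270].round(),im[174:186,300].round()); print(im[188:202,327].round(),im[226:238,327].round())
print("rows if centred: end/boss", [proj(K,M,P+Rm@np.array(q)).round(1) for q in((.045,0,-.008),(.036,.02,-.008),(.02,.02,-.008),(.045,0,.005),(.036,.02,-.004))])
E
```

```text
[ 78.  78.  78.  81. 104. 124. 124. 124. 125. 131. 166. 180.] [ 79.  80.  79.  82. 104. 124. 125. 125. 125. 133. 168. 180.]
[ 73.  73.  72.  71.  72.  80. 130. 173. 172. 173. 173. 172. 172. 184.] [235. 237. 237. 236. 236. 233. 192. 108. 119. 119. 117. 117.]
rows if centred: end/boss [array([285.9, 185.4]), array([326.2, 203.2]), array([325.1, 233.6]), array([285.9, 180.4]), array([325.3, 201.2])]
```

servo_tool --rows '[1,0.02,0.0012,0.01,0,1,0.02,0.0011,0.02,0,1,0.02,0.0011,0.025,0,1,0.0205,0.0011,0.03,0,1,0,0,0.03,0]'

```text
time: 13.02
position: [0.4995, 0.1135, 0.0867]
tool_rot: [0.681, 0.732, 0.001, 0.0]
ft_force: [0.0, 0.5, -3.1]
grip_width: 0.0319
grip_force: 25.0
```

servo_tool --rows '[1,0,0,0.014,0,1,0,0,0,0,1,0,0,0,0]'

```text
time: 13.27
position: [0.4989, 0.1107, 0.0726]
tool_rot: [0.682, 0.731, -0.001, -0.001]
ft_force: [-0.6, -0.4, -0.7]
grip_width: 0.0314
grip_force: 25.0
```

```bash
python3 - <<'E'
from h import *
goto(.4992,.1114,.056,4); o=robot.get_obs(); print(o["ft_force"],o["grip_width"])
p,K,M=cam("wrist"); save(p,"w5.png"); Rm=R.from_quat(o["tool_rot"]).as_matrix()
p,K,M=cam("side"); c=proj(K,M,o["position"]).astype(int); a=p["pixels"][c[1]-60:c[1]+60,c[0]-80:c[0]+80,::-1]
cv2.imwrite("pics/s5.png",cv2.resize(np.ascontiguousarray(a),(800,600),interpolation=2))
E
```

```text
pos [0.4989 0.1107 0.0726] yaw_y 4.0 shift [0.0007 0.0004 0.0166] turn -0.0
[-0.58647202 -0.39424902 -0.66269116] 0.031442794288488854
```

View pics/w5.png

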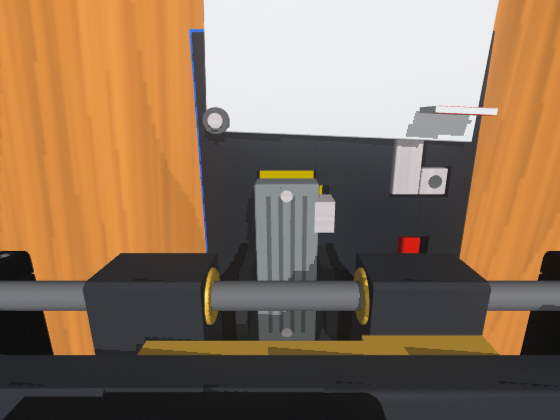

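The tool hangs over the pocket. The visible yellow strip (259–314, row 174) is centred on the tool's axis (287). I'll lower it gently.

servo_tool --rows '[1,0,0,0.008,0,1,0,0,0.007,0,1,0,0,0.002,0,1,0,0,0.001,0,1,0,0,0,0]'

```text
time: 13.78
position: [0.499, 0.1106, 0.0551]
tool_rot: [0.683, 0.731, -0.0, -0.0]
ft_force: [-0.1, -1.5, -1.6]
grip_width: 0.0313
grip_force: 25.0
```

servo_tool --rows '[1,0,0,0.001,0,1,0,0,0.001,0,1,0,0,0,0]'

```text
time: 14.03
position: [0.4991, 0.1107, 0.0532]
tool_rot: [0.683, 0.731, 0.0, -0.0]
ft_force: [0.6, 0.7, -2.5]
grip_width: 0.0317
grip_force: 25.0
```

servo_tool --rows '[1,0,0,0.001,0,1,0,0,0.001,0,1,0,0,0,0]'

```text
time: 14.28
position: [0.499, 0.1107, 0.0511]
tool_rot: [0.683, 0.731, -0.0, -0.0]
ft_force: [0.2, 0.2, -2.4]
grip_width: 0.0315
grip_force: 25.0
```

servo_tool --rows '[1,0,0,0.001,0,1,0,0,0.001,0,1,0,0,0,0]'

```text
time: 14.53
position: [0.4989, 0.1107, 0.049]
tool_rot: [0.683, 0.731, -0.0, -0.0]
ft_force: [0.4, -0.1, -1.7]
grip_width: 0.0322
grip_force: 25.0
```

servo_tool --rows '[1,0,0,0.001,0,1,0,0,0.001,0,1,0,0,0,0]'

```text
time: 14.78
position: [0.4989, 0.1107, 0.0475]
tool_rot: [0.683, 0.731, -0.0, -0.0]
ft_force: [-1.1, 0.0, 1.1]
grip_width: 0.0318
grip_force: 25.0
```

servo_tool --rows '[0.3,0,0,0,0,-0.1,0,0,0,0,-0.2,0,0,0,0,-0.2,0,0,0,0,-0.2,0,0,0,0]'

```text
time: 15.2
position: [0.4995, 0.1107, 0.0472]
tool_rot: [0.683, 0.731, 0.0, 0.0]
ft_force: [0.2, -0.4, 0.2]
grip_width: 0.049
grip_force: 0.0
```

servo_tool --rows '[-0.2,0,0,-0.01,0,-0.2,0,0,-0.025,0,1,0,0,0,0,1,0,0,0,0,1,0,0,0,0]'

```text
time: 15.62
position: [0.4991, 0.1107, 0.0825]
tool_rot: [0.683, 0.731, 0.0, 0.0]
ft_force: [0.1, -0.7, -0.8]
grip_width: 0.0395
grip_force: 0.0
```

servo_tool --rows '[1,0,0,0,0,1,0,0,0,0,1,0,0,0,0,1,0,0,0,0,1,0,0,0,0]'

```text
time: 16.03
position: [0.4989, 0.1107, 0.0819]
tool_rot: [0.683, 0.731, -0.0, -0.0]
ft_force: [0.9, -0.1, 0.2]
grip_width: 0.0071
grip_force: 0.0
```

```bash
python3 - <<'E'
from h import *
o=robot.get_obs(); print(o["ft_force"],o["grip_width"]); goto(.4992,.1114,.056,4)
p,K,M=cam("wrist"); save(p,"w6.png")
E
```

```text
[ 0.86776331 -0.14024547  0.21447331] 0.007130223776774697
pos [0.4989 0.1107 0.0819] yaw_y 3.9 shift [0.0007 0.0003 0.0259] turn -0.1
```

View pics/w6.png

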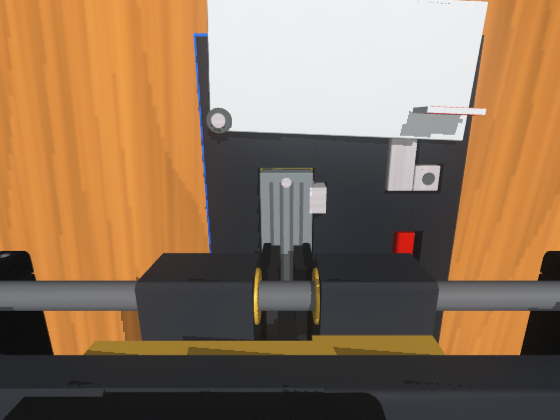

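The tool sits in the cutout on its lips, boss in the bay (318,198). Now I press with force feedback.

servo_tool --rows '[1,0.0005,0,0.008,0,1,0,0,0.008,0,1,0,0,0.006,0,1,0,0,0.002,0,1,0,0,0,0]'

```text
time: 16.5
position: [0.4983, 0.1112, 0.0571]
tool_rot: [0.683, 0.731, -0.001, -0.001]
ft_force: [-0.3, 0.6, 0.2]
grip_width: 0.0002
grip_force: 0.0
```

servo_tool --rows '[1,0,0,0.001,0,1,0,0,0.001,0,1,0,0,0.001,0,1,0,0,0,0]'

```text
time: 16.83
position: [0.4993, 0.1112, 0.0555]
tool_rot: [0.683, 0.731, 0.0, 0.0]
ft_force: [-0.1, 0.3, 1.7]
grip_width: 0.0007
grip_force: 0.6
```

servo_tool --rows '[1,0,0,0.001,0,1,0,0,0.001,0,1,0,0,0,0]'

```text
time: 17.08
position: [0.4996, 0.1112, 0.0542]
tool_rot: [0.683, 0.731, 0.0, 0.001]
ft_force: [-0.6, -0.4, 7.3]
grip_width: 0.0005
grip_force: 3.5
```

servo_tool --rows '[1,0,0,0.001,0,1,0,0,0.0005,0,1,0,0,0,0]'

```text
time: 17.33
position: [0.4991, 0.1113, 0.0527]
tool_rot: [0.683, 0.731, 0.0, 0.0]
ft_force: [-1.1, 1.3, 6.4]
grip_width: 0.0002
grip_force: 3.5
```

servo_tool --rows '[1,0,0,0.001,0,1,0,0,0.001,0,1,0,0,0,0]'

```text
time: 17.58
position: [0.4981, 0.1111, 0.0505]
tool_rot: [0.682, 0.731, -0.001, -0.0]
ft_force: [-2.5, -0.8, 7.2]
grip_width: 0.0006
grip_force: 3.8
```

servo_tool --rows '[1,0,0,0.001,0,1,0,0,0.0005,0,1,0,0,0,0]'

```text
time: 17.83
position: [0.4991, 0.1112, 0.0489]
tool_rot: [0.683, 0.731, 0.0, 0.0]
ft_force: [-1.1, -0.3, 4.4]
grip_width: 0.0002
grip_force: 2.3
```

servo_tool --rows '[1,0,0,0.001,0,1,0,0,0,0]'

```text
time: 18.0
position: [0.4998, 0.1112, 0.0478]
tool_rot: [0.683, 0.731, 0.001, 0.001]
ft_force: [-0.4, 0.3, 6.5]
grip_width: 0.0004
grip_force: 2.4
```

servo_tool --rows '[1,0,0,0.0005,0,1,0,0,0,0]'

```text
time: 18.17
position: [0.5001, 0.1112, 0.0474]
tool_rot: [0.683, 0.731, 0.001, 0.001]
ft_force: [0.1, -0.3, 6.2]
grip_width: 0.0008
grip_force: 2.9
```

servo_tool --rows '[1,0,0,0.0005,0,1,0,0,0,0]'

```text
time: 18.33
position: [0.5004, 0.1112, 0.0471]
tool_rot: [0.683, 0.731, 0.001, 0.001]
ft_force: [0.2, 0.5, 5.9]
grip_width: 0.0006
grip_force: 3.2
```

servo_tool --rows '[1,0,0,0.0005,0,1,0,0,0,0]'

```text
time: 18.5
position: [0.5006, 0.1112, 0.0468]
tool_rot: [0.683, 0.731, 0.001, 0.001]
ft_force: [-0.3, -0.0, 8.6]
grip_width: 0.0006
grip_force: 4.0
```

servo_tool --rows '[1,0,0,0.0005,0,1,0,0,0,0,1,0,0,0,0]'

```text
time: 18.75
position: [0.5006, 0.1113, 0.0466]
tool_rot: [0.683, 0.731, 0.001, 0.001]
ft_force: [0.4, -0.6, 10.4]
grip_width: 0.0009
grip_force: 5.2
```

servo_tool --rows '[1,0,0,0.0005,0,1,0,0,0,0,1,0,0,0,0]'

```text
time: 19.0
position: [0.5007, 0.1112, 0.0464]
tool_rot: [0.683, 0.731, 0.001, 0.001]
ft_force: [-1.1, 0.0, 12.9]
grip_width: 0.0003
grip_force: 6.4
```

servo_tool --rows '[1,0,0,-0.003,0,1,0,0,-0.03,0,1,0,0,-0.04,0,1,0,0,-0.04,0,1,0,0,-0.04,0]'

```text
time: 19.42
position: [0.4983, 0.1112, 0.1989]
tool_rot: [0.683, 0.731, -0.001, -0.001]
ft_force: [0.4, 0.5, -0.4]
grip_width: 0.0002
grip_force: 0.0
```

servo_tool --rows '[1,-0.04,0,0,0,1,-0.04,0,0,0,1,0,0,0,0,1,0,0,0,0]'

```text
time: 19.75
position: [0.5047, 0.0297, 0.1978]
tool_rot: [0.684, 0.729, 0.0, 0.0]
ft_force: [0.4, 0.1, -0.1]
grip_width: 0.0008
grip_force: 0.0
```

```bash
python3 - <<'E'
from fit import *
o=robot.get_obs(); print(o["position"],o["ft_force"],o["time"])
p,K,M=cam("wrist"); save(p,"w7.png")
for q in ("multi_center","cover_tab"):
  for d in robot.place_of(p,q)[:1]: print(q,d["score"],d["at"])
rs=robot.outline_of(p,"multitool"); t=proj(K,M,(.4992,.1114,.047))
r=min(rs,key=lambda d:np.hypot(*(np.argwhere(d["region"]).mean(0)[::-1]-t)))["region"]
v,e=multifit(r,K,M,(.4992,.1114,.07),.047,.002); print(v,np.degrees(v[2]),e)
p,K,M=cam("side")
for q in ("multi_center","cover_tab"):
  for d in robot.place_of(p,q)[:3]: print(q,d["score"],d["at"])
E
```

```text
[0.50469293 0.02970348 0.19778801] [ 0.42244088  0.14286683 -0.07589175] 19.75
multi_center 0.96 [0.501, 0.1064, 0.0397]
cover_tab 0.64 [0.5827, 0.1972, 0.0623]
[0.50084259 0.1116823  0.06913371] 3.9610700836195845 0.029688691443158888
multi_center 0.83 [0.5333, -0.435, 0.0079]
multi_center 0.82 [0.4946, -0.1532, 0.0086]
multi_center 0.67 [0.4992, 0.1077, 0.0343]
cover_tab 0.89 [0.5769, 0.1955, 0.0577]
cover_tab 0.31 [0.7087, -0.2972, -0.0032]
```

View pics/w7.png

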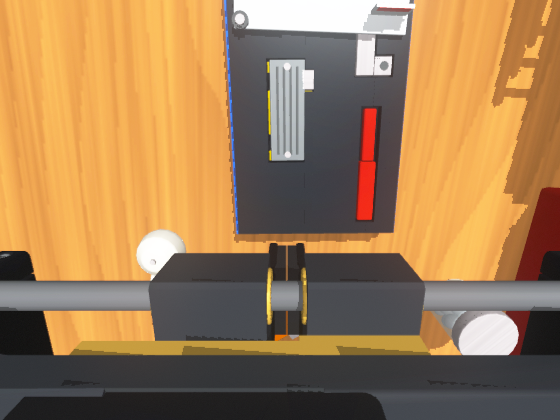

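The tool is seated at px (287,110) with its boss in the bay. It traveled about 9 mm past the lips and touched the pad at a measured 13 N. The plate is open at about 1.5 rad and the arm is clear.

```bash
python3 -c "
from rig import robot
print(robot.hand_in())"
```

```text
the job is handed in; nothing more can be done
None
```

The job is handed in at about 20 s, though the rig returned no verdict: the cover plate stands open at about 1.5 rad, the multitool is pressed home the right way round about 2 mm from the pocket centre (limit 4 mm), and the highest push force I read was 13 N.

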